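Press the yellow stop bar down level

TASK

Stop the ticket transport before it is serviced: press the long yellow stop bar fully down, pushing at its middle so that both ends go down together and it never tips far to one side. It stays down by itself; then let go, and leave the red stop bar up as it is.

Things in the scene. Friction and masses are not known exactly. Their poses are not given: they have to be found in the camera images.
- yellow_mid (a point): Middle of the top face of the yellow bar, moving with it. The bar is 240 mm long (y axis; z up), 36 wide, 14 thick, with black end caps, carried at its middle on a plunger over a base plate (90 by 140) fixed to the desk. Top face about 74 mm above the desk when up, 59 mm fully down. It stands left or right of the red one, its length within 0.35 rad of sideways as the robot sees it.
- yellow_plunger (a joint): How far down the yellow bar's plunger is pushed, in m: 0 fully up, 0.015 against the hard stop fully down; starts between 0 and 0.003. It moves under about 5 to 6 N, has no return spring and stays where it is left.
- yellow_bar (a joint): Rocking of the yellow bar on its plunger, in rad, about the bar's x axis: 0 level, positive lifts its +y end; stops at plus and minus 0.25; starts within 0.05. The rocking hinge is stiff (0.2 N m, no spring): a push within about 20 mm of the middle takes the bar straight down, a push far out tips it.
- red_mid (a point): Middle of the top face of the red stop bar, a bar switch of the same build, size and height as the yellow one, always 0.3 m or more to the other side of it; to be left alone.
Mind the look-alikes: they are no part of the job. Leave any turquoise look-alike of the part that bears yellow_mid alone.

How it is judged:
By the outcome, as a careful person would: the job done as asked, in the order asked, and still so for the second after the job is handed in, with the robot touching nothing.
It also fails if it takes over 32 s, if anything falls off the work surface, if the arm or the gripper's body presses on something with over 40 N, if the wrist force passes 120 N, or if a joint passes its speed limit or range.

ROBOT

A 6-joint arm with a two-finger parallel gripper is mounted at the origin on the work surface. World frame = base frame: x ahead of the robot, y to its left, z up, the work surface at z = 0. Lengths are in m, angles in rad, forces in N, time in s.
With the tool pointing down it reaches from about 0.375 to 0.975 m from the base axis. Payload 3.8 kg.
Tool frame: the origin (TCP) lies on the centre line of the jaws, within the pads' length; the fingertips stand 14 mm ahead of it and the grasp point (between the pads) lies 5 mm behind it; z points along the fingers, y is the line along which they close (so a half turn about z gives the same grasp; the last joint's range is limited). The gripper opens to 85 mm and grips with 20 to 120 N. Pads are 22 mm wide; open, the fingers measure 114 mm over their backs; the gripper's body (76 mm by 85 mm) begins 54 mm behind the grasp point. The pads swing forward as they close: fully open they stand 13 mm farther back than shut.
Start: joints at [-1.305, 0.264, 1.604, -0, 1.274, -0.037], TCP at [0.201, -0.644, 0.245] pointing down, gripper open.
Joint ranges: [-2.63, 2.63], [-0.94, 2.18], [0.31, 2.57], [-1.31, 4.45], [0, 2.66], [-2.55, 2.55]. Speed limits (rad/s): [2.57, 2.57, 3.14, 3.14, 3.14, 3.14].

INTERFACE

Orientations are given as a rotation vector (axis times angle).
In Python, from workcell import bot, eyes, spot_in gives the robot as it stands.
- The arm moves only by the tool carry_out, never from a script. Its argument "series" is text: rows parted by semicolons, each of 4 numbers parted by spaces: the shift along the world's x, y, z in m, then the turn about the world's z in degrees. In form: tx ty tz roll; .... A call has 1 to 20 rows; each row shifts and turns the commanded pose from where the row before left it; what a row does not reach is not made up. A row lasts 1/8 s, in which the tool goes at most 62.5 mm and 10.7 degrees, less where a joint would pass 70% of its speed; a pose out of reach is approached as far as the arm can. A call is refused whole if a number of a shift passes 0.0625 or a number of a turn 10.7, either way. A call with a gripper value outside its range is refused whole. "jaw" is the gripper command: -1 is shut, 1 is fully open, values between are in proportion, set as the call begins (left out, the last holds). The fingers move at their own pace and stop on an object; "grip_force" is the grip in N (left out, the last holds). Time passes only in rows, so rows that do not move let the fingers close. It gives the time, the measured TCP pose, the force, the opening and the grip force at its end, in the units of the state.
- bot.read_state(): the state, without advancing time (a new reading comes with each control period).
- eyes.read_camera(name): name is "scene" or "top"; returns (picture, depth): 400x640x3 uint8, blue, green, red; 400x640 float32, m along the optical axis (not along the pixel's ray), 0 where there is no reading.
- eyes.get_calibration(name): a dict with "K" (3x3 intrinsics, pixels), "distortion" ([k1, k2, p1, p2, k3] as OpenCV has them; the pictures are not rectified), "position" and "rotation" of the camera in the world. Camera axes: x right, y down, z forward; pixel columns grow to the right and rows downward; lengths in m; the calibration is good to about 2 mm. A picture is of the moment at which its call begins. get_calibration takes no time and is no camera call.
- bot.finish_job(): hands the job in; it is judged then, once.
Trained networks look in the newest picture that a camera, given by its name, has taken for a name from the list of things; names that differ only in an ending like _2 or _b are one class to them, and where a whole thing is asked for, a point or a joint stands for the part that bears it (a point fixed in the world has none). Each returns a list of dicts, best first, with "score" (0 to 1); they miss things now and then, are a little off and sometimes report something else, mostly with a low value. They report only what shows in the picture. A call takes as long as a camera call. They do not tell look-alikes from the thing itself.
- spot_in(camera, target): "rect" ([centre column, centre row, width, height] in pixels, round what is visible of it).
The state is a dict: "time": time; "q": joint angles; "joint_vel": joint speeds; "joint_torque": joint torques, N m; "tool_pos": TCP position; "tcp_rot": TCP orientation; "wrist_force": force on the tool from outside, world axes, zero at the start; "torque": the same for the moment, N m; "width": opening from 0.0 (shut) to 1.0 (fully open); "grip_force": force on a finger pad.
Only numpy, scipy, OpenCV 4.12 (cv2) and the standard library are available. Lean on these libraries where they do the work, as an engineer would, in place of code of your own. Each camera call takes 0.05 s, during which the arm holds its last target. There are 200 camera calls.

## Working session

There is one attempt and no reset: what is moved stays moved. The work goes in short steps, Python scripts to look and compute and a tool call to move; the robot and the scene stay as the last step left them, time stands still between calls to the robot, and variables do not carry over. Pictures are saved under pics/ and viewed, at most 10 in all, crops included, and the job is handed in when it is done.

Besides the shell and the picture viewer there is one more tool, called after "Emit:" as name(argument=value, ...) on one line, values as JSON. carry_out: Moves the arm, as the interface text tells. Its arguments: {"type":"object","properties":{"series":{"type":"string"},"jaw":{"type":"number"},"grip_force":{"type":"number"}},"required":["series"]}

```bash
mkdir -p pics; cat > h.py <<'E'
import numpy as np,cv2
from workcell import bot,eyes,spot_in
def world(cam,d,px):
    c=eyes.get_calibration(cam);K=np.array(c["K"]);D=np.array(c["distortion"])
    px=np.array(px,float).reshape(-1,2)
    u=cv2.undistortPoints(px[:,None],K,D)[:,0]
    z=np.array([np.median([v for v in d[int(r)-1:int(r)+2,int(q)-1:int(q)+2].ravel() if v>0] or [np.nan]) for q,r in px])
    return (np.c_[u,np.ones(len(u))]*z[:,None])@np.array(c["rotation"]).T+np.array(c["position"])
E
python3 - <<'E'
from h import *
for c in("top","scene"):
    p,d=eyes.read_camera(c);cv2.imwrite(f"pics/{c}0.png",p)
    for t in("yellow_mid","red_mid"):
        for r in spot_in(c,t)[:4]:print(c,t,round(r["score"],2),np.round(r["rect"]),world(c,d,r["rect"][:2]).round(3))
E
```

```text
top yellow_mid 0.95 [189. 302. 104.  88.] [1.088 0.823 1.688]
top yellow_mid 0.77 [446. 226.  94.  81.] [-0.295 -0.561  0.305]
top yellow_mid 0.76 [200. 176. 105.  52.] [0.458 0.192 1.058]
top red_mid 0.58 [398. 138. 107.  25.] [-0.578 -0.843  0.023]
scene yellow_mid 0.72 [226. 171.  98.  37.] [2.565 1.473 2.274]
scene yellow_mid 0.59 [448. 171.  94.  36.] [1.646 0.553 1.355]
scene yellow_mid 0.56 [432. 260. 114.  26.] [1.276 0.184 0.985]
scene red_mid 0.55 [225. 242. 109.  42.] [2.112 1.02  1.821]
```

View pics/top0.png

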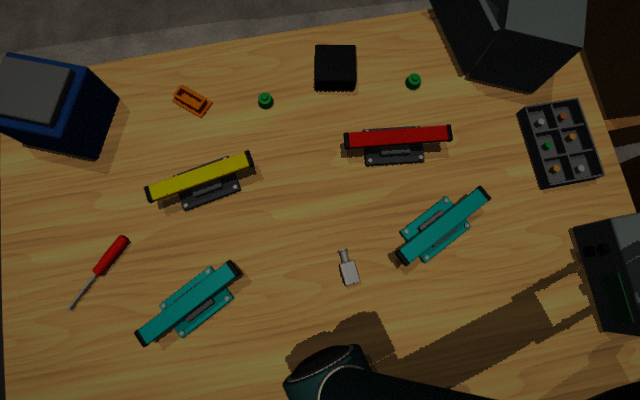

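View pics/scene0.png

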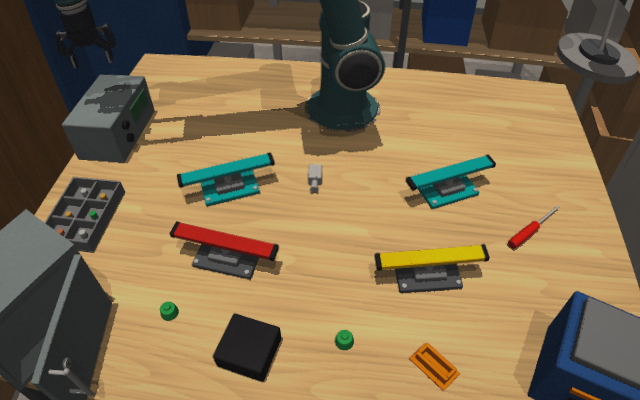

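The top picture shows these bars:
- Yellow bar at about (200,176)
- Red bar at (398,138)
- Two turquoise look-alikes at (189,302) and (444,226)

In the scene view, yellow is at (432,258). I choose the yellow one. The camera rotation is evidently a rotation vector, so I'll fix the helper.

```bash
sed -i 's/np.array(c\["rotation"\]).T/cv2.Rodrigues(np.array(c["rotation"],float))[0].T/' h.py
python3 - <<'E'
from h import *
for c in("top","scene"):
    p,d=eyes.read_camera(c)
    h=cv2.cvtColor(p,cv2.COLOR_BGR2HSV);m=cv2.inRange(h,(24,170,60),(34,255,255))
    n,l,s,ce=cv2.connectedComponentsWithStats(m);i=1+np.argmax(s[1:,4])
    v,u=np.where(l==i); (cx,cy),wh,a=cv2.minAreaRect(np.c_[u,v].astype(np.float32))
    print(c,s[i],ce[i],(cx,cy),wh,a)
    W=world(c,d,np.c_[u,v]);W=W[np.isfinite(W).all(1)]
    T=W[(W[:,2]>.062)]  # top face
    r=cv2.minAreaRect(T[:,:2].astype(np.float32)*1000)
    e=np.linalg.eigh(np.cov(T[:,:2].T))[1][:,1]; k=T[:,:2]@e; o=np.argsort(k)
    print(len(W),len(T),T.mean(0).round(4),np.median(T,0).round(4),r,e,"end z",T[o[:60],2].mean(),T[o[-60:],2].mean(), np.percentile(W[:,2],[5,50,95]))
    if c=="top":cv2.imwrite("pics/crop.png",cv2.resize(p[130:230,120:280],None,fx=4,fy=4))
print(bot.read_state())
E
```

```text
top [ 148  152  101   48 1462] [197.76333789 175.4377565 ] (197.9893798828125, 175.2059783935547) (14.705883026123047, 102.68107604980469) 70.11483764648438
1462 1458 [0.5769 0.2467 0.0725] [0.5768 0.2475 0.0725] ((577.9370727539062, 245.60556030273438), (34.72512435913086, 220.8026580810547), 10.943004608154297) [-0.18785241  0.98219727] end z 0.06843855230930593 0.07615723565231378 [0.06859979 0.07245895 0.07607591]
scene [ 380  245  105   21 1364] [431.95601173 255.44941349] (431.91796875, 255.55029296875) (13.775815963745117, 104.0443115234375) 85.060791015625
1364 1360 [0.5788 0.2451 0.0717] [0.5788 0.2451 0.0715] ((577.899169921875, 245.63497924804688), (34.2538948059082, 222.66030883789062), 10.874748229980469) [-0.18489285  0.98275868] end z 0.06827849554850134 0.07579013811256706 [0.06818978 0.07150122 0.07582379]
{'time': 0.4, 'q': array([-1.30490022e+00,  2.64096681e-01,  1.60419865e+00, -8.14360892e-06,
        1.27365775e+00, -3.68863385e-02]), 'joint_vel': array([-0.00033512, -0.00016208, -0.00163925,  0.00087969, -0.00066846,
       -0.0004526 ]), 'joint_torque': array([ 6.67418262e-04, -5.14247167e+01, -3.67012918e+01,  3.95804605e-06,
        4.91035375e-03,  8.04836624e-07]), 'tool_pos': array([ 0.20125004, -0.64420452,  0.24503961]), 'tcp_rot': array([-3.10530615e+00, -4.73744704e-01,  7.68270542e-05]), 'wrist_force': array([0.4316227 , 0.87355897, 0.86151158]), 'torque': array([ 0.02314458, -0.02093983,  0.04942664]), 'grip_force': 0.0, 'width': 0.9984938714411518}
```

View pics/crop.png

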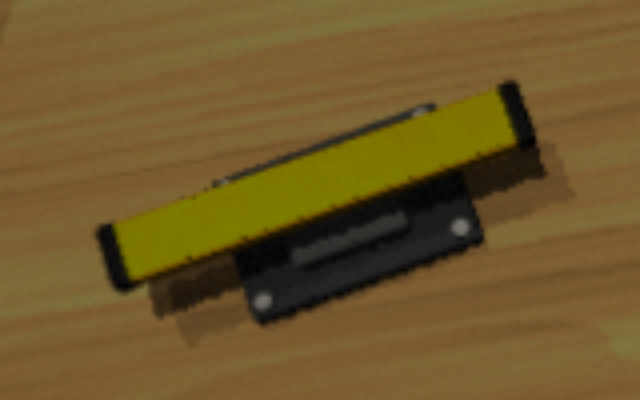

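The crop confirms a yellow bar with black caps, its middle at world (0.578, 0.2455, 0.072), with the long axis about 11° off y. The tool yaw already nearly matches that. Next I shut the jaws and cross over at the present height.

Emit:
carry_out(series="0.0185 0.0435 0 0;0.0185 0.0435 0 0;0.0185 0.0435 0 0;0.0185 0.0435 0 0;0.0185 0.0435 0 0;0.0185 0.0435 0 0;0.0185 0.0435 0 0;0.0185 0.0435 0 0;0.0185 0.0435 0 0;0.0185 0.0435 0 0;0.0185 0.0435 0 0;0.0185 0.0435 0 0;0.0185 0.0435 0 0;0.0185 0.0435 0 0;0.0185 0.0435 0 0;0.0185 0.0435 0 0;0.0185 0.0435 0 0;0.0185 0.0435 0 0;0.0185 0.0435 0 0;0.0185 0.0435 0 0", jaw=-1)

```text
time: 2.9
tool_pos: [0.5718, 0.2273, 0.2455]
tcp_rot: [3.106, 0.474, 0.001]
wrist_force: [0.6, -0.4, -0.2]
width: -0.001
grip_force: 0.0
```

Emit:
carry_out(series="0.006 0.018 -0.03 -6.5;0 0 -0.04 0;0 0 -0.04 0;0 0 -0.02 0;0 0 -0.01 0;0 0 0 0;0 0 0 0")

```text
time: 3.78
tool_pos: [0.5786, 0.2441, 0.1072]
tcp_rot: [-3.127, -0.297, -0.005]
wrist_force: [0.1, 0.2, -0.3]
width: -0.001
grip_force: 0.0
```

```bash
python3 - <<'E'
from h import *
p,d=eyes.read_camera("scene");cv2.imwrite("pics/s1.png",cv2.resize(p[170:310,350:510],None,fx=4,fy=4))
E
```

```text
(no output)
```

View pics/s1.png

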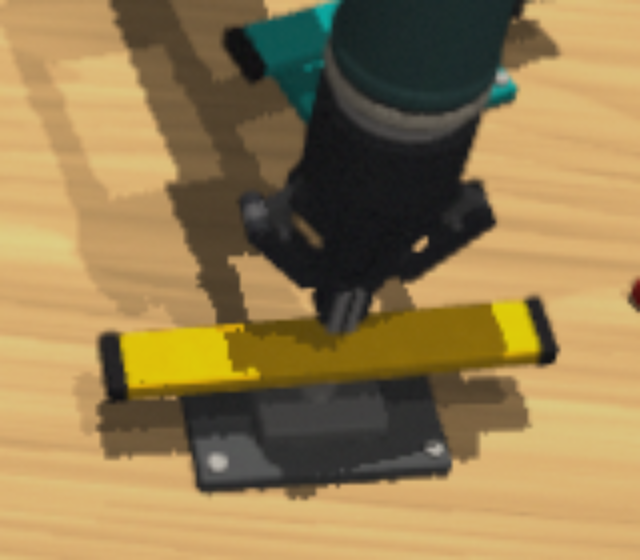

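The shut fingertips stand over the bar's middle, at crop (345,325) with the bar centre at about (328,345). Raised tips shift away from the camera, which explains the offset. Next I press slowly.

Emit:
carry_out(series="0 0.001 -0.01 0;0 0 -0.005 0;0 0 -0.003 0;0 0 -0.003 0;0 0 -0.003 0;0 0 0 0;0 0 0 0")

```text
time: 4.7
tool_pos: [0.5771, 0.2447, 0.0813]
tcp_rot: [3.127, 0.297, -0.001]
wrist_force: [-2.4, -0.7, 1.9]
width: -0.0
grip_force: 1.5
```

Emit:
carry_out(series="0 0 -0.002 0;0 0 -0.002 0;0 0 -0.002 0;0 0 -0.001 0;0 0 0 0;0 0 0 0")

```text
time: 5.45
tool_pos: [0.5772, 0.2447, 0.0744]
tcp_rot: [-3.128, -0.297, 0.0]
wrist_force: [-3.6, -0.6, 4.9]
width: -0.0
grip_force: 2.5
```

Emit:
carry_out(series="0 0 -0.001 0;0 0 -0.001 0;0 0 -0.001 0;0 0 0 0;0 0 0 0")

```text
time: 6.08
tool_pos: [0.5772, 0.2448, 0.0729]
tcp_rot: [-3.127, -0.297, 0.0]
wrist_force: [-6.1, -2.3, 12.8]
width: 0.002
grip_force: 6.3
```

Emit:
carry_out(series="0 0 -0.001 0;0 0 -0.001 0;0 0 0 0;0 0 0 0")

```text
time: 6.58
tool_pos: [0.5773, 0.2448, 0.0726]
tcp_rot: [-3.127, -0.297, 0.0]
wrist_force: [-11.0, -4.1, 22.0]
width: -0.001
grip_force: 10.8
```

The force rises steeply at z = 0.0726, which means the plunger is on the hard stop. I lift off, move clear and check.

Emit:
carry_out(series="0 0 0.003 0;0 0 0.005 0;0 0 0.02 0;0 0 0.04 0;0 0 0.05 0;-0.04 -0.05 0.03 0;-0.04 -0.06 0 0;-0.02 -0.06 0 0;0 0 0 0;0 0 0 0;0 0 0 0")

```text
time: 7.95
tool_pos: [0.4883, 0.0903, 0.2143]
tcp_rot: [-3.127, -0.299, -0.001]
wrist_force: [-0.0, -0.6, -0.3]
width: 0.002
grip_force: 0.0
```

```bash
python3 - <<'E'
from h import *
for c in("scene","top"):
    p,d=eyes.read_camera(c)
    h=cv2.cvtColor(p,cv2.COLOR_BGR2HSV);m=cv2.inRange(h,(24,170,40),(34,255,255))
    n,l,s,ce=cv2.connectedComponentsWithStats(m);i=1+np.argmax(s[1:,4])
    v,u=np.where(l==i);W=world(c,d,np.c_[u,v]);W=W[np.isfinite(W).all(1)&(W[:,2]>.045)]
    k=(W[:,:2]-[.578,.2455])@[-.187,.982]
    f=np.polyfit(k,W[:,2],1);print(c,len(W),"slope,z mid",f,k.min(),k.max())
    cv2.imwrite(f"pics/{c}2.png",p)
print(bot.read_state()["wrist_force"])
E
```

```text
scene 1347 slope,z mid [0.03651121 0.05854061] -0.11090627013061347 0.11071285855059998
top 475 slope,z mid [-2.81525560e+00  2.61752904e-03] -0.10213166110504679 0.010190615266953997
[-0.82143188 -0.2211735  -0.4006762 ]
```

View pics/scene2.png

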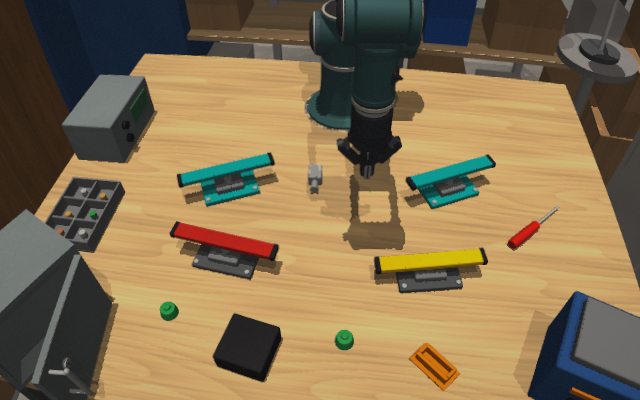

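The scene view shows the yellow bar down at (431,262). Its mid-height is 58.5 mm and its slope is unchanged at 0.036. Red at (225,242) is untouched and the arm is clear.

```bash
python3 -c "
from workcell import bot
print(bot.finish_job())"
```

```text
the job is handed in; nothing more can be done
None
```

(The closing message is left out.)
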